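# Free a crooked oil filler plug and run it in snug

## Task

The filler plug of the gearbox was put in crooked and has caught on its thread. Back it off (anticlockwise from above) until it drops level into the thread start, then run it in clockwise until it is snug on its rubber sealing ring and let go. Turn it by feel: do not force the thread, do not crush the ring, and leave the other things on the bench where they are.

Things in the scene. Friction and masses are not known exactly. Their poses are not given: they have to be found in the camera images.
- plug: Dark steel filler plug, 0.18 kg, loose, with a round flange 65 mm across, 5.5 mm thick. Origin: middle of the flange's underside; x along the wing, z up out of the neck. At the start it leans about 7 degrees along the wing, +x end low: the lug below the +x end is caught under a thread ridge, the other lies on top of the other ridge.
- wing (a point): Middle of the plug's wing, 18.5 mm above the flange's underside. The wing is the grip to turn it by: an upright plate 12 mm thick (y), 52 mm long (x), 26 mm high, with parallel flat sides, from 5.5 to 31.5 mm above the flange's underside. If the fingers stand 2 to 3 mm wider than the wing, they turn the plug while it stays free to drop, level itself and sink along the thread.
- lugs (a point): Middle between the plug's two thread lugs, 8.4 mm below the flange's underside. The lugs stand out either side of a shank 44 mm across, straight below the two ends of the wing; each is 10.5 mm long round the rim (24 degrees) and 2.5 mm thick.
- gearbox: Grey worm gearbox, fixed to the bench: foot 184 x 136 mm (x, y), body top 94 mm high. Origin: centre of its underside, z up. A steel filler neck 68 to 72 mm across rises from the middle of its top. The neck's threaded lining belongs to it and is clocked at random, unseen, up to 11 degrees either way.
- neck_mouth (a point): Centre of the filler neck's mouth, level with the top of the thread ridges, on the upright thread axis, 114 mm above the bench; axes as the gearbox's. Inside are two flat-topped thread ridges of 144 degrees each, and between them two facing entries of 36 degrees into which both lugs drop together. Dropped in level, the flange's underside stands 4 mm above the mouth.
- thread (a point): On the thread axis, 8 mm below the mouth. Right-hand, two starts, lead 18 mm per turn, greased (friction about 0.4); it holds the plug when let go. From the start the plug drops after 8 to 34 degrees anticlockwise; 15 degrees on, the lugs meet a hard stop. From there it turns clockwise freely for 60 to 92 degrees, then presses the ring. Turned clockwise while it leans, it jams.
- seal: Black rubber sealing ring, 57 to 65 mm across, round the neck's mouth; its top stands 1.2 to 2.8 mm above the mouth, as it is worn (not shown by its pose). Origin: its centre at the mouth's height. Springy, 25 N per mm: snug is 6 to 18 N between plug and ring, aim at 12 N; turning against it takes about 0.013 N m per newton, so about 0.15 N m when snug. Beyond 25 N it is crushed.
- oil_bottle: Yellow oil bottle with a red spout, 54 mm across, 165 mm high, standing beside the gearbox at its +y side; bystander. Origin: centre of its underside.
- spanner_17: Steel open-ended spanner, 201 x 36 x 6 mm, lying in front of the gearbox; bystander.
- screw_tin: Blue tin with a white lid, 69 mm across, 44 mm high, beside the gearbox; bystander.
- hex_key: Black hex key, 105 x 45 x 8 mm, lying beside the gearbox; bystander.
- tape_roll: Roll of black tape, 64 mm across, 18 mm high, lying beside the gearbox; bystander.
- bolt: Hex bolt standing on its head, 42 mm high, in front of the gearbox; bystander.

How it is judged:
On the way:
1. backed off, the plug has dropped level into the thread start (angle between plug's own z axis and vertical below 0.05 rad and z of plug in the frame of neck_mouth between 0.0028 and 0.0054 m), for 0.2 s.
At the end, for the whole second after the job is handed in: the plug stands level in the neck (within 0.05 rad), within 4 mm of its axis, its flange lower than the free height of the ring, pressing the rubber ring with 6 to 18 N by the thread alone, at rest (angle between plug's own z axis and vertical below 0.05 rad and contact force between plug and seal between 6 and 18 N and z of plug in the frame of neck_mouth below 0.0025 m and horizontal distance between plug and neck_mouth below 0.004 m and linear speed of plug below 0.01 m/s); the robot touches nothing.
It fails at once if the rubber ring is crushed (plug on ring over 25 N) (contact force between plug and seal above 25 N).
It fails at once if the thread is forced (plug on neck over 60 N) (contact force between plug and gearbox above 60 N).
It fails at once if a thing lying round the gearbox is moved by more than 3 cm (distance of any of oil_bottle, spanner_17, screw_tin, hex_key, tape_roll, bolt from where it was at the start of the episode above 0.03 m).
It also fails if it takes over 70 s, if anything falls off the work surface, if the arm or the gripper's body presses on something with over 40 N, if the wrist force passes 120 N, or if a joint passes its speed limit or range.

## Robot

A 6-joint arm with a two-finger parallel gripper is mounted at the origin on a cart in front of the work surface, level with it; the furniture and walls round the work are solid. World frame = base frame: x ahead of the robot, y to its left, z up, the work surface at z = 0. Lengths are in m, angles in rad, forces in N, time in s.
With the tool pointing down it reaches from about 0.35 to 0.8 m from the base axis. Payload 7.3 kg.
Tool frame: the origin (TCP) lies between the finger pads; the fingertips stand 25 mm ahead of it and the grasp point (between the pads) lies 6 mm ahead of it (r.tip_extent is the distance from the TCP to the fingertips, in m); z points along the fingers, y is the line along which they close (so a half turn about z gives the same grasp; the last joint's range is limited). The gripper opens to 85 mm and grips with 20 to 120 N. Pads are 22 mm wide; open, the fingers measure 114 mm over their backs; the gripper's body (76 mm by 85 mm) begins 54 mm behind the grasp point. The pads swing forward as they close: fully open they stand 13 mm farther back than shut.
Start: joints at [-1.263, 0.342, 1.524, -0, 1.275, -0.146], TCP at [0.23, -0.472, 0.233] pointing down, gripper open.
Joint ranges: [-2.53, 2.53], [-0.77, 2.02], [0.04, 2.7], [-1, 4.14], [0.28, 2.66], [-3.11, 3.11]. Speed limits (rad/s): [2.57, 2.57, 3.14, 3.14, 3.14, 3.14].

## Interface

Orientations are given as a unit quaternion [x, y, z, w].
In Python, from workcell import r, command_gripper, optics gives the robot as it stands. The module is installed in compiled form; this text tells all that it offers. Calls block until the motion is done:
- r.reach(position, orientation): joint-space move of the TCP to a pose.
- r.move_straight(position, orientation=None, speed=0.15, max_force=None): straight line of the TCP; orientation=None keeps the orientation; speed is the mean speed in m/s. With max_force (N) it stops when the force on the tool has changed by that much, and returns True; else False.
- r.movej(angles): joint-space move.
- command_gripper(opening, force=None): finger opening in m; force is the grip in N (None keeps the last); returns when the fingers have stopped.
- r.hold(seconds).
- r.solve_ik(position, orientation): joint angles nearest the present ones, or None.
- r.read_state(): the state.
- optics.get_image(name): name is "side" or "top"; returns (picture, depth): 420x560x3 uint8, red, green, blue; 420x560 float32, m along the optical axis (not along the pixel's ray), 0 where there is no reading.
- optics.camera_model(name): a dict with "K" (3x3 intrinsics, pixels), "R" (3x3) and "t" (3): a world point X has camera coordinates R X + t. Camera axes: x right, y down, z forward; pixel columns grow to the right and rows downward; lengths in m; the calibration is good to about 2 mm. A picture is of the moment at which its call begins. camera_model takes no time and is no camera call.
A pose or a line that the arm cannot do raises r.PlanningError and nothing moves.
- r.finish_job(): hands the job in; it is judged then, once.
The state is a dict: "time_s": time; "joint_positions": joint angles; "dq": joint speeds; "tau": joint torques, N m; "eef_pos": TCP position; "eef_rot": TCP orientation; "contact_force": force on the tool from outside, world axes, zero at the start; "torque": the same for the moment, N m; "grip_width": finger opening in m; "grip_force": force on a finger pad.
Only numpy, scipy, OpenCV 4.12 (cv2) and the standard library are available. Lean on these libraries where they do the work, as an engineer would, in place of code of your own. Each camera call takes 0.05 s, during which the arm holds its last target. There are 200 camera calls.

## Working session

There is one attempt and no reset: what is moved stays moved. The work goes in short steps, each a Python script; the robot and the scene stay as the last script left them, time stands still between calls to the robot, and variables do not carry over. Pictures are saved under pics/ and viewed, at most 10 in all, crops included, and the job is handed in when it is done.

```bash
mkdir -p pics; python3 - <<'E'
from workcell import r, optics
import cv2, numpy as np
for n in("top","side"):
    im,d=optics.get_image(n); cv2.imwrite(f"pics/{n}0.png",im[:,:,::-1]); np.save(n+"0.npy",d); np.save(n+"0im.npy",im)
    m=optics.camera_model(n); print(n,np.round(m["K"],1).tolist(),np.round(m["R"],3).tolist(),np.round(m["t"],3))
s=r.read_state(); print(s)
E
```

```text
top [[407.9, 0.0, 280.9], [0.0, 407.9, 213.6], [0.0, 0.0, 1.0]] [[-0.009, -1.0, 0.005], [-0.998, 0.008, -0.06], [0.06, -0.005, -0.998]] [0.035 0.563 1.028]
side [[386.4, 0.0, 281.1], [0.0, 386.4, 213.7], [0.0, 0.0, 1.0]] [[0.975, -0.224, -0.001], [-0.131, -0.567, -0.813], [0.182, 0.793, -0.582]] [-0.537  0.187  0.753]
{'time_s': 0.1, 'joint_positions': array([-1.26297316e+00,  3.42646532e-01,  1.52492269e+00, -1.78353600e-05,
        1.27540401e+00, -1.46007793e-01]), 'dq': array([-1.72093775e-03, -3.30783093e-03, -3.52895055e-03, -1.37431803e-04,
        3.03583370e-04,  7.02834355e-06]), 'tau': array([ 1.11444988e-03, -4.34448409e+01, -2.46490395e+01, -1.84850924e-04,
        4.65988938e-03, -1.88023949e-05]), 'eef_pos': array([ 0.23006814, -0.47150608,  0.23209842]), 'eef_rot': array([ 9.74364145e-01,  2.24975633e-01, -6.42906143e-05, -6.87342756e-04]), 'contact_force': array([ 0.13953378,  0.73764486, -0.26337774]), 'torque': array([-0.01290905, -0.02613586,  0.03083341]), 'grip_force': 0.0, 'grip_width': 0.08539643747389249}
```

View pics/top0.png

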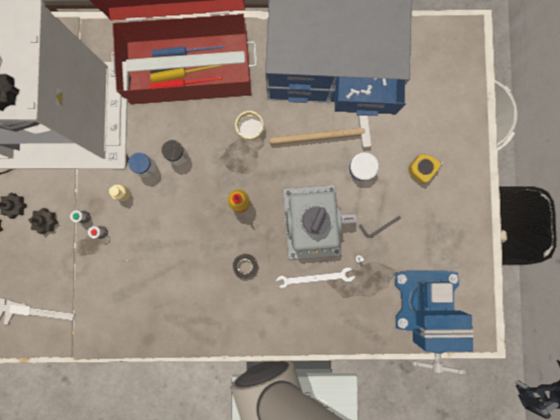

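View pics/side0.png

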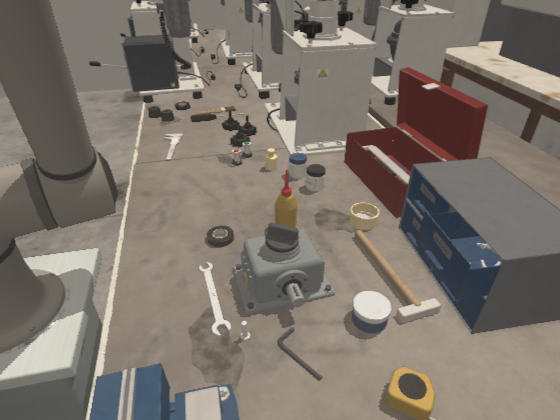

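The top view shows the gearbox at about (313,222) with the dark plug and its wing at (317,219). In the side view the plug is at (283,238) and the bottle stands clear on the +y side. Next I'll measure the wing.

```bash
cat > h.py <<'E'
import numpy as np
from workcell import r, command_gripper, optics
def cloud(n,d):
    m=optics.camera_model(n); v,u=np.mgrid[:420,:560]
    c=np.stack([(u-m["K"][0,2])/m["K"][0,0]*d,(v-m["K"][1,2])/m["K"][1,1]*d,d],-1)
    return (c-m["t"])@m["R"]
def ray(n,u,v,z):
    m=optics.camera_model(n); w=m["R"].T@np.array([(u-m["K"][0,2])/m["K"][0,0],(v-m["K"][1,2])/m["K"][1,1],1])
    o=-m["R"].T@m["t"]; return o+w*(z-o[2])/w[2]
E
python3 - <<'E'
from h import *
import cv2
big=[]
for n,(u,v) in(("top",(316,221)),("side",(283,245))):
    d=np.load(n+"0.npy");P=cloud(n,d);im=np.load(n+"0im.npy")
    big.append(cv2.resize(im[v-35:v+35,u-40:u+40,::-1],(400,350),interpolation=cv2.INTER_CUBIC))
    c=ray(n,317,219,.12) if n=="top" else c
    near=np.hypot(P[...,0]-c[0],P[...,1]-c[1])<.06
    for lo,hi in((.088,.1),(.117,.130),(.135,.16)):
        q=P[near&(P[...,2]>lo)&(P[...,2]<hi)]
        if len(q)<5: continue
        (cx,cy),wh,a=cv2.minAreaRect((q[:,:2]*1000).astype(np.float32))
        e,V=np.linalg.eigh(np.cov(q[:,:2].T))
        print(n,lo,hi,len(q),q.mean(0).round(4),"rect",round(cx,1),round(cy,1),np.round(wh,1),round(a,1),"pca",np.degrees(np.arctan2(V[1,1],V[0,1])).round(1),np.sqrt(e*12).round(4), "z",q[:,2].min().round(4),q[:,2].max().round(4))
    # gearbox body
    g=(np.hypot(P[...,0]-c[0],P[...,1]-c[1])<.13)&(P[...,2]>.085)&(P[...,2]<.1)
    q=P[g];(cx,cy),wh,a=cv2.minAreaRect((q[:,:2]*1000).astype(np.float32));print("body",cx,cy,wh,a,len(q))
    if n=="top":
        g=(np.hypot(P[...,0]-c[0],P[...,1]-c[1])<.12)&(P[...,2]>.006)&(P[...,2]<.03)
        q=P[g];print("foot",cv2.minAreaRect((q[:,:2]*1000).astype(np.float32)),q[:,2].mean())
    t=P[near&(P[...,2]>.135)&(P[...,2]<.16)]
    dd=t[:,:2]-t[:,:2].mean(0); e,V=np.linalg.eigh(np.cov(dd.T)); s=dd@V[:,1]
    print("tilt slope along",V[:,1].round(3),np.polyfit(s,t[:,2],1))
cv2.imwrite("pics/crop.png",np.hstack(big))
E
```

```text
top 0.088 0.1 1208 [ 0.5446 -0.0506  0.0944] rect 544.7 -50.5 [114.6 116.4] 89.6 pca -175.4 [0.1148 0.1243] z 0.088 0.0999
top 0.117 0.13 387 [ 0.5432 -0.0498  0.1257] rect 543.2 -48.7 [62.6 62.4] 89.5 pca 54.9 [0.0536 0.0668] z 0.1177 0.13
top 0.135 0.16 162 [ 0.5431 -0.0507  0.1494] rect 543.2 -51.4 [13.9 58.7] 63.2 pca 153.8 [0.0135 0.0581] z 0.1355 0.1569
body 542.669677734375 -49.40619659423828 (134.72279357910156, 127.8409423828125) 4.032899379730225 1925
foot ((543.9010620117188, -53.61688995361328), (234.68960571289062, 230.09503173828125), 89.59947967529297) 0.011928606114585889
tilt slope along [-0.897  0.441] [0.04574732 0.14944631]
side 0.088 0.1 1102 [ 0.5421 -0.0712  0.0943] rect 543.4 -58.7 [104.4 119.1] 82.9 pca 174.2 [0.0886 0.1258] z 0.088 0.0998
side 0.117 0.13 371 [ 0.5367 -0.0664  0.1245] rect 541.2 -55.4 [61.  55.4] 13.9 pca 161.4 [0.0311 0.0581] z 0.1172 0.1299
side 0.135 0.16 302 [ 0.5417 -0.0569  0.1462] rect 542.6 -54.2 [13.9 58.2] 64.4 pca 155.4 [0.0104 0.0568] z 0.135 0.1553
body 541.1995239257812 -54.561832427978516 (133.54713439941406, 118.0915298461914) 3.3442349433898926 1846
tilt slope along [-0.909  0.417] [0.07110486 0.14619485]
```

View pics/crop.png

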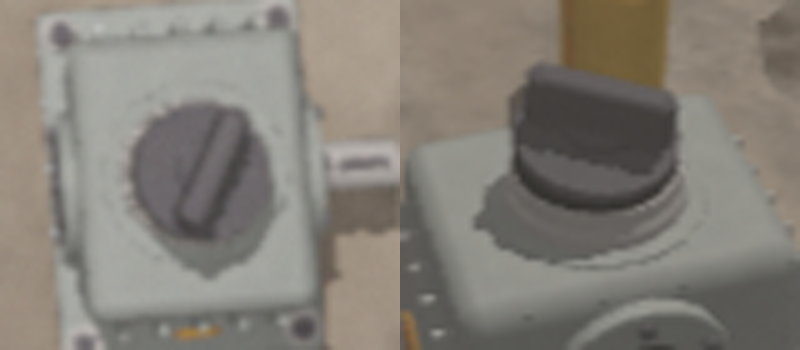

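The crops show the wing running from the upper right, (230,115) in the top crop, to the lower left, (190,225). Its robot-side end is the higher one, so the plug yaw is about -25°. I'll refine the angle, check the wrist range, and measure motion timing above the plug.

```bash
python3 - <<'E'
from h import *
from scipy.spatial.transform import Rotation as R
import time
P=cloud("side",np.load("side0.npy")); c=np.array([.5425,-.051])
d=P[...,:2]-c; near=np.hypot(d[...,0],d[...,1])<.035
q=P[near&(P[...,2]>.132)&(P[...,2]<.146)]
a=np.radians(-25); 
for i in range(4):
    t=np.array([np.cos(a),np.sin(a)]);n=np.array([-t[1],t[0]])
    s=(q[:,:2]-c)@t; o=(q[:,:2]-c)@n
    k=(abs(s)<.022)&(abs(o-np.median(o))<.003)
    p=np.polyfit(s[k],o[k],1);a+=np.arctan(p[0])
print("side face angle",np.degrees(a),"offset of face",p[1],k.sum())
P=cloud("top",np.load("top0.npy"));d=P[...,:2]-c
for z in(.142,.145,.147):
    q=P[(np.hypot(d[...,0],d[...,1])<.035)&(P[...,2]>z)]
    e,V=np.linalg.eigh(np.cov(q[:,:2].T));print(z,len(q),np.degrees(np.arctan(V[1,1]/V[0,1])),q.mean(0),np.sqrt(12*e), (q[:,:2].min(0)+q[:,:2].max(0))/2)
print("tip",r.tip_extent)
# tool x along wing at yaw (deg)
for yaw in(-25,155):
    o=(R.from_euler('z',yaw,degrees=True)*R.from_euler('x',180,degrees=True)).as_quat()
    j=r.solve_ik([c[0],c[1],.22],o); print(yaw,None if j is None else j.round(3))
E
```

```text
side face angle -25.74626424866162 offset of face -0.007244018074933177 122
0.142 147 -25.987656343512015 [ 0.54357078 -0.05147443  0.15055721] [0.01273354 0.05710867] [ 0.54432109 -0.0521658 ]
0.145 140 -26.3054742758434 [ 0.54307214 -0.05140691  0.15090782] [0.01235478 0.05637145] [ 0.54419148 -0.05193476]
0.147 125 -25.079294696768585 [ 0.5419369  -0.05096689  0.15146449] [0.01193262 0.05442054] [ 0.54419148 -0.05193476]
tip 0.025
-25 [-0.234  0.389  1.49  -0.     1.263  1.773]
155 [-0.234  0.389  1.49   0.     1.263 -1.369]
```

```bash
cat >> h.py <<'E'
from scipy.spatial.transform import Rotation as Rot
def quat(yaw): return (Rot.from_euler('z',yaw,degrees=True)*Rot.from_euler('x',180,degrees=True)).as_quat()
def yaw(): 
    M=Rot.from_quat(r.read_state()["eef_rot"]).as_matrix(); return np.degrees(np.arctan2(M[1,0],M[0,0]))
def rep(tag=""):
    s=r.read_state(); print(tag,"t%.2f"%s["time_s"],"yaw%.2f"%(yaw()-180*np.sign(yaw())*0),"p",(s["eef_pos"]*1e3).round(2),"F",s["contact_force"].round(2),"M",s["torque"].round(3),"tau6 %.3f"%s["tau"][5],"w%.4f"%s["grip_width"],"gf%.1f"%s["grip_force"]); return s
E
python3 - <<'E'
from h import *
W=154.2; p=np.array([.5422,-.0508,.22])
r.reach(p,quat(W)); rep("above"); command_gripper(.030,20); rep("grip")
print(r.move_straight([p[0],p[1],.158],quat(W),speed=.04,max_force=4)); r.hold(.2); s=rep("down")
n=np.array([np.sin(np.radians(25.8)),np.cos(np.radians(25.8)),0]); c=s["eef_pos"].copy(); off=[]
if s["eef_pos"][2]<.160:
  for sg in(1,-1):
    h=r.move_straight(c+sg*.013*n,quat(W),speed=.015,max_force=2.5); s=rep(f"touch{sg} {h}"); off.append((s["eef_pos"]-c)@n)
    r.move_straight(c,quat(W),speed=.03)
  print(off,"centre",np.mean(off)); rep()
E
```

```text
above t2.00 yaw154.10 p [542.13 -51.68 220.  ] F [-0.48 -0.06  0.17] M [-0.013 -0.001 -0.037] tau6 -0.006 w0.0857 gf0.0
grip t2.58 yaw154.20 p [542.19 -50.85 219.99] F [-0.23 -0.63  0.8 ] M [ 0.012 -0.057 -0.015] tau6 0.000 w0.0299 gf0.0
False
down t4.47 yaw154.20 p [542.25 -50.83 158.13] F [ 0.05 -0.45 -0.59] M [ 0.016 -0.013  0.036] tau6 -0.000 w0.0303 gf0.0
touch1 False t5.49 yaw154.20 p [547.87 -39.17 158.13] F [-0.91  0.9   0.26] M [0.038 0.041 0.017] tau6 0.001 w0.0301 gf0.0
touch-1 False t7.09 yaw154.20 p [536.6  -62.47 158.14] F [ 0.04  0.17 -0.42] M [ 0.005 -0.032 -0.015] tau6 -0.001 w0.0300 gf0.0
[np.float64(0.012937374022218317), np.float64(-0.012944219616889067)] centre -3.4227973353751287e-06
 t7.67 yaw154.22 p [542.26 -50.67 158.1 ] F [-0.54  0.77 -0.13] M [ 0.008  0.006 -0.019] tau6 0.008 w0.0297 gf0.0
```

```bash
python3 - <<'E'
from h import *
import cv2
im,d=optics.get_image("side"); im2,_=optics.get_image("top")
a=cv2.resize(im[170:290,215:355,::-1],(400,343),interpolation=cv2.INTER_CUBIC)
b=cv2.resize(im2[160:280,250:390,::-1],(400,343),interpolation=cv2.INTER_CUBIC)
cv2.imwrite("pics/c2.png",np.hstack([a,b]))
E
```

```text
(no output)
```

View pics/c2.png

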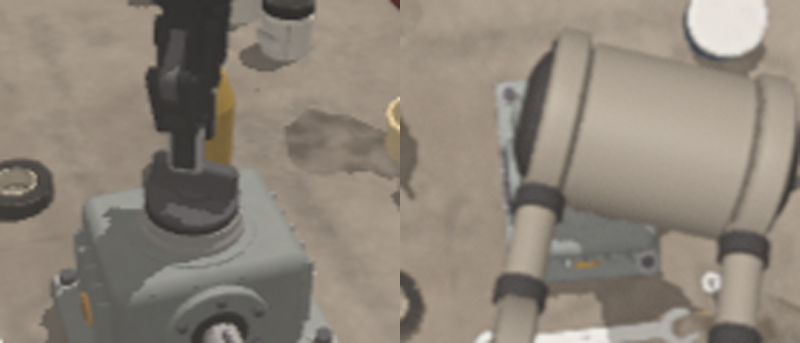

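The side crop shows the finger tip ending at the wing's top edge, near (185,165), instead of covering its face. That means the tips are higher than I assumed, so I'll measure them with depth.

```bash
python3 - <<'E'
from h import *
im,d=optics.get_image("side");P=cloud("side",d); d0=cloud("side",np.load("side0.npy"))
s=r.read_state(); e=P[...,:2]-s["eef_pos"][:2]
n=np.array([.435,.9]);t=np.array([.9,-.435])
m=(np.hypot(e[...,0],e[...,1])<.05)&(P[...,2]>.125)&(P[...,2]<.2)
q=P[m];on=e[m]@n*1e3;ot=e[m]@t*1e3
for z in np.arange(.125,.2,.004):
    k=(q[:,2]>=z)&(q[:,2]<z+.004)&(abs(ot)<14)
    if k.any(): print("%.3f"%z,k.sum(),"n",np.percentile(on[k],[0,10,50,90]).round(1),"t",np.percentile(ot[k],[5,50,95]).round(1))
E
```

```text
0.125 51 n [-31.8 -23.4 -12.6  -6.6] t [-13.1  -7.8  10.7]
0.129 36 n [-13.8 -10.7  -7.6  -6.2] t [-9.2  1.1 11. ]
0.133 24 n [-8.1 -7.7 -6.7 -5.8] t [-12.3   0.   12.1]
0.137 22 n [-8.5 -7.9 -6.9 -6. ] t [-10.5   0.   10.3]
0.141 19 n [-9.8 -8.9 -7.6 -6.5] t [-12.2  -2.4  12.5]
0.145 16 n [-9.5 -8.9 -7.8 -5.1] t [-7.9  8.7 13.7]
0.149 12 n [-7.5 -6.7 -3.6  1.4] t [ 8.5 10.8 13.5]
0.157 15 n [-23.7 -22.3 -21.2  14.1] t [-9.3  2.6  8.5]
0.161 16 n [-27.2 -24.4 -20.8  15.3] t [-9.4  7.8 11.1]
0.165 31 n [-29.4 -28.6 -21.8  15.6] t [-9.7  5.9 11.1]
0.169 32 n [-29.6 -28.9 -23.3  15. ] t [-9.3  4.9 11.2]
0.173 22 n [-30.6 -29.3 -23.8  14.6] t [-8.3  5.9 10.8]
0.177 25 n [-30.1 -29.3 -22.7  14.6] t [-9.1  5.8 11.2]
0.181 30 n [-29.8 -29.5 -26.4  14.1] t [-8.7  5.1 11.4]
0.185 32 n [-30.5 -29.7 -26.5  13.3] t [-6.9  2.2 11.2]
0.189 18 n [-30.2 -29.7 -20.   16.4] t [-3.2  9.1 11.1]
0.193 4 n [-22.8 -11.8  15.4  19.5] t [ 9.4 10.2 11.6]
0.197 2 n [-26.1 -21.7  -3.8  14. ] t [12.1 12.3 12.4]
```

```bash
python3 - <<'E'
from h import *
W=154.2; p=np.array([.5422,-.0508,.138])
print(r.move_straight(p,quat(W),speed=.02,max_force=3)); r.hold(.2); s=rep("down")
n=np.array([np.sin(np.radians(25.8)),np.cos(np.radians(25.8)),0]); c=s["eef_pos"].copy(); off=[]
for sg in(1,-1):
    h=r.move_straight(c+sg*.013*n,quat(W),speed=.012,max_force=2.0); s=rep(f"touch{sg} {h}"); off.append((s["eef_pos"]-c)@n)
    r.move_straight(c,quat(W),speed=.03)
print(off,"centre",np.mean(off)); rep()
E
```

```text
False
down t9.18 yaw154.20 p [542.26 -50.82 138.11] F [ 0.36  0.56 -0.28] M [-0.043  0.027 -0.006] tau6 0.000 w0.0302 gf0.0
touch1 False t10.42 yaw154.20 p [547.91 -39.17 138.12] F [-0.09 -0.11 -0.03] M [-0.046  0.014  0.026] tau6 0.002 w0.0302 gf0.1
touch-1 True t12.00 yaw154.18 p [536.82 -61.89 137.99] F [ 0.89  1.09 -0.09] M [ 0.181 -0.067  0.024] tau6 -0.017 w0.0300 gf0.6
[np.float64(0.01295377802849064), np.float64(-0.012329250768284325)] centre 0.0003122636301031573
 t12.57 yaw154.23 p [542.21 -50.65 138.01] F [-1.    0.01 -0.18] M [-0.041 -0.066 -0.018] tau6 0.009 w0.0301 gf0.0
```

```bash
python3 - <<'E'
from h import *
import cv2
im,d=optics.get_image("side");P=cloud("side",d)
a=cv2.resize(im[170:290,215:355,::-1],(700,600),interpolation=cv2.INTER_CUBIC);cv2.imwrite("pics/c3.png",a)
c=np.array([.5422,-.0508]);n=np.array([.435,.9]);t=np.array([.9,-.435])
e=P[...,:2]-c
m=(np.hypot(e[...,0],e[...,1])<.05)&(P[...,2]>.125)&(P[...,2]<.2)
q=P[m];on=e[m]@n*1e3;ot=e[m]@t*1e3
for z in np.arange(.125,.17,.004):
    k=(q[:,2]>=z)&(q[:,2]<z+.004)&(abs(ot)<24)
    for nm,kk in(("near",k&(on<-10)),("wing",k&(on>-10)&(on<9)),("far",k&(on>9))):
        if kk.sum()>2: print("%.3f"%z,nm,kk.sum(),"n",np.percentile(on[kk],[10,50,90]).round(1),"t",np.percentile(ot[kk],[5,50,95]).round(1))
E
```

```text
0.125 near 69 n [-25.2 -16.5 -11.7] t [-22.4 -13.7   5.6]
0.125 wing 21 n [-8.9 -7.7 -6.9] t [-21.9 -10.   20.6]
0.129 near 8 n [-15.2 -13.5 -12.2] t [-16.2   0.9   7.3]
0.129 wing 17 n [-9.3 -8.5 -7.1] t [-22.5  12.8  21. ]
0.133 near 4 n [-17.4 -10.8 -10.6] t [-1.1 18.1 22.9]
0.133 wing 18 n [-9.4 -8.4 -7.6] t [-22.2  -2.6  20.5]
0.137 near 14 n [-22.2 -20.9 -10.4] t [-16.8   1.3  14.4]
0.137 wing 14 n [-9.8 -9.  -7.5] t [-23.5  11.8  21.2]
0.141 near 12 n [-22.4 -20.7 -11. ] t [-18.3  -5.3  11.2]
0.141 wing 15 n [-9.7 -8.9 -7.8] t [-22.3  14.6  22.3]
0.141 far 6 n [14.  15.4 18.2] t [ 5.9  8.8 11.1]
0.145 near 24 n [-28.  -23.3 -10.3] t [-18.4   2.9  14.7]
0.145 wing 22 n [-9.7 -8.1 -2.7] t [-23.   16.7  22.9]
0.145 far 7 n [13.4 14.3 16.4] t [ 6.4  9.4 10.9]
0.149 near 32 n [-29.  -24.  -10.5] t [-19.9  -1.2  11. ]
0.149 wing 28 n [-8.7 -6.2 -1.5] t [-21.9  14.1  21.6]
0.149 far 4 n [13.6 14.6 15.9] t [ 6.3  7.8 10.8]
0.153 near 19 n [-28.7 -26.7 -19.9] t [-9.   4.5 10.9]
0.153 wing 4 n [-9.3 -8.7 -7.8] t [-19.8 -18.5 -16.1]
0.153 far 6 n [13.  15.1 16.5] t [ 7.6 10.  11.3]
0.157 near 26 n [-29.3 -27.3 -20.1] t [-9.9  2.4 10.9]
0.157 far 5 n [14.  14.4 16.3] t [ 5.8  9.7 11.3]
0.161 near 19 n [-29.4 -27.7 -20.9] t [-10.5   0.5  10.2]
0.161 far 8 n [13.9 14.8 16.5] t [ 5.8  8.7 11.3]
0.165 near 24 n [-29.5 -26.5 -21.7] t [-4.9  2.3 10.7]
0.165 far 6 n [13.8 14.3 15.9] t [ 7.7  9.5 11.4]
0.169 near 7 n [-29.3 -28.4 -20.4] t [-4.5  5.9 10.9]
0.169 far 3 n [14.1 14.2 15. ] t [ 7.9  9.6 11.1]
```

View pics/c3.png

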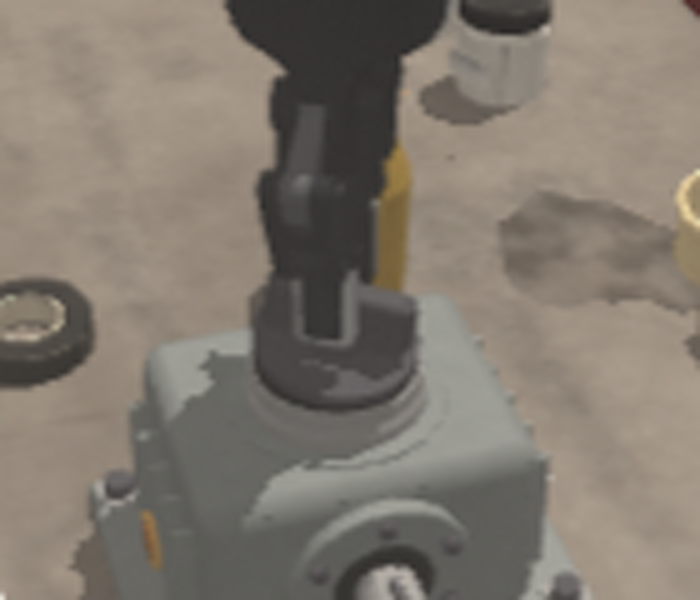

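The tips are now at z≈0.136, about level with the TCP, and they cover the upper part of the wing. The plug rolls freely about its wing, so touching it to centre it won't work. I'll lower a little, close to 14.5 mm and back off by feel.

```bash
cat >> h.py <<'E'
def tau(): 
    r.hold(.03); s=r.read_state(); return s["tau"][5],s
def step(deg):  # + = anticlockwise from above
    q=np.array(step.q); q[5]-=np.radians(deg); step.q=q; r.movej(q)
E
python3 - <<'E'
from h import *
W=154.2; p=np.array([.5422,-.0508,.132])
print(r.move_straight(p,quat(W),speed=.02,max_force=3)); command_gripper(.0145,20); rep("closed")
j=r.solve_ik(p,quat(W)); step.q=j; tot=0; hi=0
print(j)
while tot<58:
    d=2 if hi<.08 else 1
    step(d); tot+=d; t,s=tau(); F=s["contact_force"]; hi=abs(t)
    print("%.0f t%.2f y%.1f tau%.3f Mz%.3f F%s"%(tot,s["time_s"],yaw(),t,s["torque"][2],F.round(1)))
    if hi>.3 or np.hypot(*F[:2])>8 or abs(F[2])>8: print("STOP");break
rep("end")
E
```

```text
False
closed t13.38 yaw154.20 p [542.24 -50.83 132.09] F [ 0.06 -0.8   0.43] M [ 0.026  0.015 -0.009] tau6 -0.000 w0.0145 gf0.0
[-0.23417698  0.47717948  1.61193683  0.          1.05247635 -1.35467836]
2 t13.66 y156.2 tau-0.057 Mz-0.062 F[-0.2  0.  -0.6]
4 t13.94 y158.1 tau-0.052 Mz0.050 F[-0.2 -0.1 -0.7]
6 t14.22 y160.1 tau-0.051 Mz0.004 F[0.1 0.1 0. ]
8 t14.51 y162.1 tau-0.050 Mz0.006 F[-0.3 -0.4  0.1]
10 t14.79 y164.1 tau-0.050 Mz-0.008 F[ 0.3 -0.8  0.8]
12 t15.07 y166.1 tau-0.051 Mz0.011 F[-0.2  0.2  0.1]
14 t15.36 y168.1 tau-0.049 Mz0.011 F[ 0.8 -0.9 -0.1]
16 t15.64 y170.1 tau-0.055 Mz0.024 F[-0.6  0.7  0.4]
18 t15.93 y172.1 tau-0.059 Mz0.022 F[1.7 0.1 0.4]
20 t16.21 y174.1 tau-0.064 Mz-0.088 F[0.6 0.3 1.7]
22 t16.49 y176.1 tau-0.068 Mz-0.060 F[0.3 0.8 0.8]
24 t16.77 y178.1 tau-0.071 Mz-0.022 F[ 0.2 -0.5  1.4]
26 t17.06 y-179.9 tau-0.073 Mz-0.048 F[-0.7  0.8  1.9]
28 t17.34 y-177.9 tau-0.074 Mz-0.072 F[-0.2  0.6  1.3]
30 t17.62 y-175.9 tau-0.084 Mz-0.021 F[0.3 0.7 2.1]
31 t17.91 y-174.8 tau-0.092 Mz-0.089 F[0.3 0.8 2.5]
32 t18.19 y-173.8 tau-0.123 Mz-0.100 F[-0.1  1.1  3.6]
33 t18.48 y-172.8 tau-0.158 Mz-0.121 F[-0.2  2.4  3.5]
34 t18.76 y-171.8 tau-0.194 Mz-0.135 F[-0.7  3.5  5.8]
35 t19.04 y-170.8 tau-0.270 Mz-0.263 F[-0.3  3.9  5. ]
36 t19.32 y-169.8 tau-0.353 Mz-0.344 F[-1.3  4.   5.9]
STOP
end t19.32 yaw-169.84 p [542.15 -50.44 132.11] F [-1.32  4.03  5.9 ] M [ 0.838  0.22  -0.344] tau6 -0.353 w0.0146 gf12.9
```

Fz on the tool has risen, so the fingertips are bearing on the climbing flange. I'll raise them and re-read.

```bash
python3 - <<'E'
from h import *
import cv2
s=r.read_state(); p=s["eef_pos"].copy(); q=s["joint_positions"]
p[:2]=[.5422,-.0508]
Q=quat(154.2+36)
for z in(.134,.136,.138): r.move_straight([p[0],p[1],z],Q,speed=.02); r.hold(.1); rep("z%.3f"%z)
im,d=optics.get_image("side");np.save("s4.npy",d)
cv2.imwrite("pics/c4.png",cv2.resize(im[190:280,225:345,::-1],(800,600),interpolation=cv2.INTER_CUBIC))
E
```

```text
z0.134 t19.68 yaw-169.81 p [541.63 -50.6  133.5 ] F [-1.92  3.7  -0.75] M [ 0.79   0.326 -0.261] tau6 -0.245 w0.0146 gf10.5
z0.136 t20.02 yaw-169.79 p [542.55 -51.41 136.26] F [-0.55 -0.47 -0.74] M [-0.078  0.092  0.005] tau6 -0.022 w0.0145 gf0.9
z0.138 t20.38 yaw-169.80 p [542.69 -51.06 138.37] F [-0.12 -0.75  1.06] M [-0.18  -0.089 -0.018] tau6 -0.011 w0.0144 gf0.6
```

View pics/c4.png

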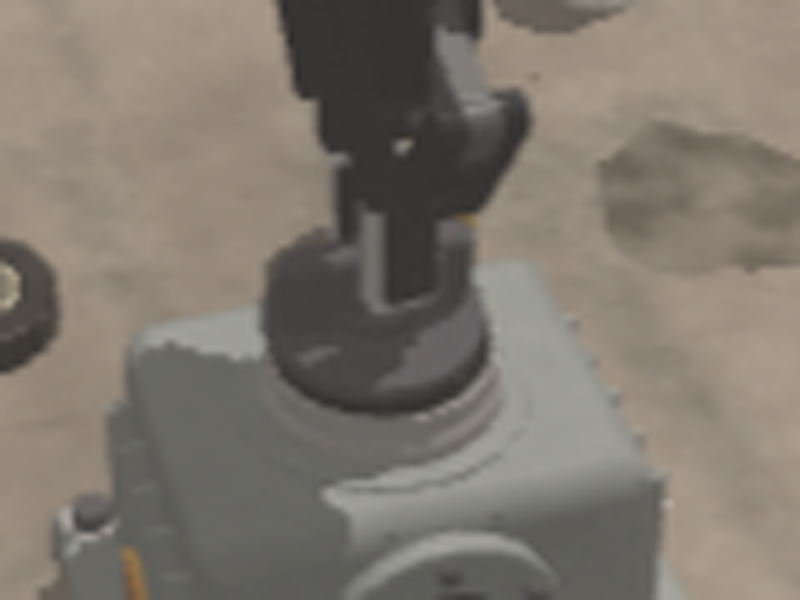

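The flange still leans, high on the left near (300,240), so the plug hasn't dropped yet. The torque vanished with the tips raised, so I'll keep backing off at this height.

```bash
python3 - <<'E'
from h import *
p=[.5422,-.0508,.138]
j=r.solve_ik(p,quat(154.2+36)); step.q=j; tot=36; hi=0
print(j)
while tot<64:
    d=2 if hi<.1 else 1
    step(d); tot+=d; t,s=tau(); F=s["contact_force"]; hi=abs(t)
    print("%.0f t%.2f tau%.3f Mz%.3f M%s F%s gf%.1f"%(tot,s["time_s"],t,s["torque"][2],s["torque"][:2].round(2),F.round(1),s["grip_force"]))
    if hi>.3 or np.hypot(*F[:2])>8 or abs(F[2])>6: print("STOP");break
rep("end")
im,d=optics.get_image("side");im2,d2=optics.get_image("top");np.save("s5.npy",d)
import cv2
cv2.imwrite("pics/c5.png",cv2.resize(im[190:280,225:345,::-1],(800,600),interpolation=cv2.INTER_CUBIC))
E
```

```text
[-0.23417698  0.47007611  1.60489875  0.          1.06661779 -1.98299689]
38 t20.71 tau-0.098 Mz-0.022 M[-0.09 -0.26] F[1.8 0.  1.7] gf1.9
40 t20.99 tau-0.168 Mz-0.088 M[ 0.14 -0.47] F[2.3 0.8 1.1] gf5.1
41 t21.27 tau-0.216 Mz-0.222 M[ 0.38 -0.53] F[3.3 3.8 1.8] gf7.5
42 t21.56 tau-0.266 Mz-0.217 M[ 0.62 -0.71] F[4.2 3.1 2.8] gf9.3
43 t21.84 tau-0.265 Mz-0.270 M[ 0.65 -0.57] F[3.9 3.2 3.2] gf9.7
44 t22.12 tau-0.322 Mz-0.278 M[ 0.71 -0.61] F[4.4 3.6 2. ] gf11.6
STOP
end t22.12 yaw-161.83 p [542.41 -50.5  138.18] F [4.37 3.59 1.98] M [ 0.706 -0.609 -0.278] tau6 -0.322 w0.0142 gf11.6
```

View pics/c5.png

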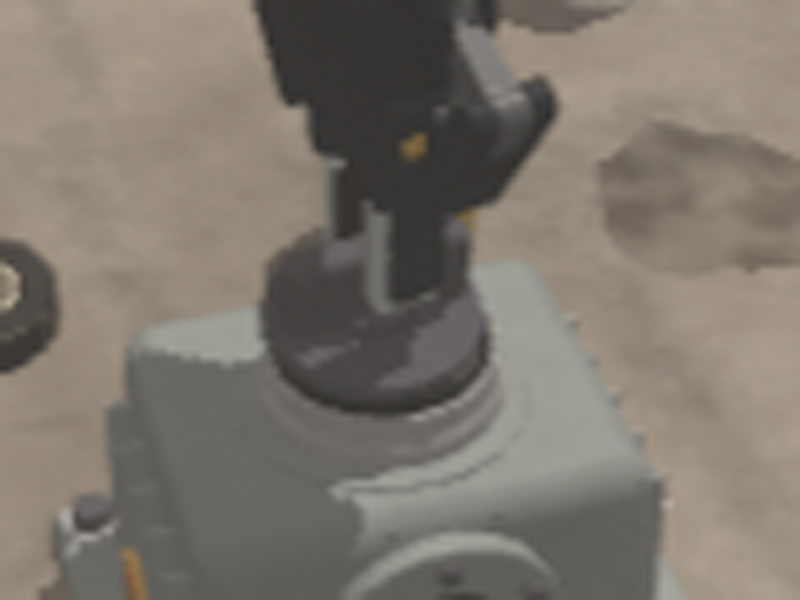

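```bash
cat >> h.py <<'E'
def flange(d,c=(.542,-.052)):
    P=cloud("side",d).reshape(-1,3); q=P[(np.hypot(P[:,0]-c[0],P[:,1]-c[1])<.031)&(P[:,2]>.115)&(P[:,2]<.134)]
    rng=np.random.default_rng(0); best=None
    for _ in range(800):
        a=q[rng.choice(len(q),3,False)]; n=np.cross(a[1]-a[0],a[2]-a[0]); L=np.linalg.norm(n)
        if L<1e-5: continue
        n=n/L*np.sign(n[2]) if n[2] else n
        if n[2]<.97: continue
        k=abs((q-a[0])@n)<.0012
        if best is None or k.sum()>best.sum(): best=k
    g=q[best]; A=np.c_[g[:,0]-c[0],g[:,1]-c[1],np.ones(len(g))]; a,b,z=np.linalg.lstsq(A,g[:,2],rcond=None)[0]
    return dict(n=len(g),of=len(q),slope_deg=np.degrees(np.arctan(np.hypot(a,b))).round(2),down_dir=np.degrees(np.arctan2(-b,-a)).round(0),zc_top=round(z*1e3,2))
E
python3 - <<'E'
from h import *
for f in("side0.npy","s4.npy","s5.npy"): print(f,flange(np.load(f)))
E
```

```text
side0.npy {'n': 216, 'of': 414, 'slope_deg': np.float64(8.3), 'down_dir': np.float64(-56.0), 'zc_top': np.float64(125.62)}
s4.npy {'n': 211, 'of': 377, 'slope_deg': np.float64(4.72), 'down_dir': np.float64(-72.0), 'zc_top': np.float64(125.81)}
s5.npy {'n': 216, 'of': 388, 'slope_deg': np.float64(5.39), 'down_dir': np.float64(-71.0), 'zc_top': np.float64(125.49)}
```

```bash
python3 - <<'E'
from h import *
import cv2
p=[.5422,-.0508,.138]
step.q=r.solve_ik(p,quat(154.2+44))
for d in(-2,-2,-2): step(d); r.hold(.1); rep(f"{d}")
im,d=optics.get_image("side");np.save("s6.npy",d);print(flange(d))
T,td=optics.get_image("top"); P=cloud("side",d)
# wing yaw from points above flange, not fingers
q=P[(np.hypot(P[...,0]-.542,P[...,1]+.052)<.032)&(P[...,2]>.131)&(P[...,2]<.152)]
print(len(q))
cv2.imwrite("pics/c6.png",cv2.resize(im[190:280,225:345,::-1],(800,600),interpolation=cv2.INTER_CUBIC))
E
```

```text
-2 t22.57 yaw-163.76 p [542.35 -50.84 138.15] F [3.5  2.31 3.41] M [ 0.505 -0.593 -0.144] tau6 -0.151 w0.0143 gf6.6
-2 t22.93 yaw-165.74 p [541.71 -51.04 137.7 ] F [1.26 0.01 1.4 ] M [ 0.036 -0.24  -0.026] tau6 -0.048 w0.0146 gf2.4
-2 t23.27 yaw-167.74 p [541.62 -50.92 137.62] F [-0.61 -0.63 -1.25] M [-0.209  0.025 -0.037] tau6 -0.012 w0.0141 gf0.5
{'n': 210, 'of': 379, 'slope_deg': np.float64(5.04), 'down_dir': np.float64(-64.0), 'zc_top': np.float64(125.34)}
249
```

View pics/c6.png

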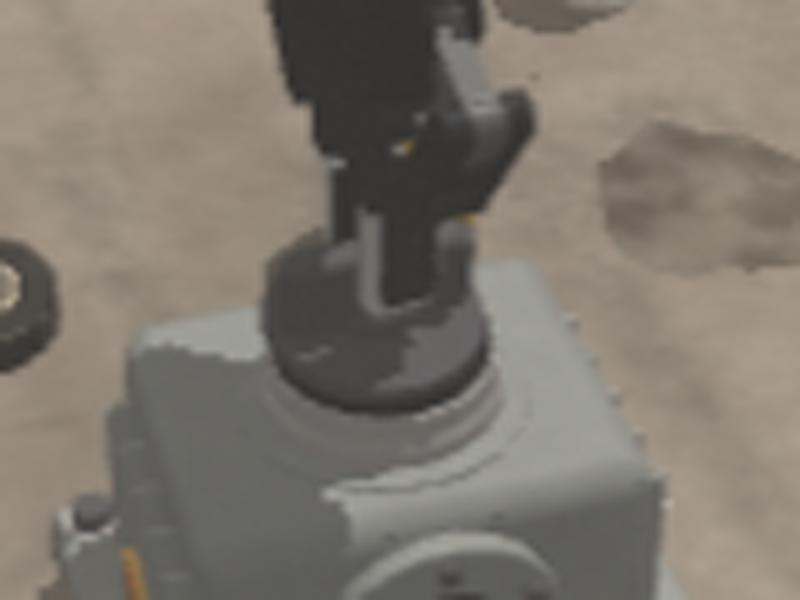

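```bash
python3 - <<'E'
from h import *
d=np.median([optics.get_image("side")[1] for _ in range(5)],0)
for nm,dd in(("start",np.load("side0.npy")),("now",d)):
    P=cloud("side",dd).reshape(-1,3); rr=np.hypot(P[:,0]-.542,P[:,1]+.052)
    q=P[(rr>.04)&(rr<.058)&(P[:,2]>.089)&(P[:,2]<.099)]
    A=np.c_[q[:,:2]-[.542,-.052],np.ones(len(q))]; x=np.linalg.lstsq(A,q[:,2],rcond=None)[0]
    print(nm,"body slope deg",np.degrees(x[:2]).round(2),"z",x[2].round(4),len(q))
    f=flange(dd);a=np.radians(f["down_dir"]);print(f,"grad",(-f["slope_deg"]*np.array([np.cos(a),np.sin(a)])).round(2))
    # flange rim & sides: lowest z of dark flange per azimuth on camera side
    from numpy import degrees,arctan2
    az=degrees(arctan2(P[:,1]+.052,P[:,0]-.542)); k=(rr>.022)&(rr<.031)&(P[:,2]>.117)&(P[:,2]<.132)
    for a0 in range(-180,180,30):
        kk=k&(az>=a0)&(az<a0+30)
        if kk.sum()>4: print(a0+15,kk.sum(),(np.median(P[kk,2])*1e3).round(1),end=" | ")
    print()
E
```

```text
start body slope deg [-0.07  1.17] z 0.0944 784
{'n': 216, 'of': 414, 'slope_deg': np.float64(8.3), 'down_dir': np.float64(-56.0), 'zc_top': np.float64(125.62)} grad [-4.64  6.88]
-165 27 126.7 | -135 34 124.5 | -105 37 122.4 | -75 36 121.8 | -45 40 122.3 | -15 10 122.0 | 165 18 128.8 | 
now body slope deg [-0.07  1.17] z 0.0944 790
{'n': 250, 'of': 378, 'slope_deg': np.float64(5.95), 'down_dir': np.float64(-64.0), 'zc_top': np.float64(125.45)} grad [-2.61  5.35]
-165 25 125.9 | -135 23 124.5 | -105 33 123.6 | -75 36 122.5 | -45 23 122.9 | -15 23 123.9 | 15 5 124.5 |
```

```bash
cat >> h.py <<'E'
def wing(d,a0,c=(.542,-.052)):
    """wing yaw from its camera-side face; lean from the top edge"""
    P=cloud("side",d).reshape(-1,3); c=np.array(c); a=np.radians(a0)
    q=P[(np.hypot(*(P[:,:2]-c).T)<.035)&(P[:,2]>.131)&(P[:,2]<.1535)]
    for i in range(5):
        t=np.array([np.cos(a),np.sin(a)]);n=np.array([-t[1],t[0]]); s=(q[:,:2]-c)@t;o=(q[:,:2]-c)@n
        k=(abs(s)<.022)&(q[:,2]<.144)
        if i: k&=abs(o-np.polyval(p,s)/1)<.0025
        else: k&=abs(o-np.median(o[k]))<.004
        p=np.polyfit(s[k],o[k],1)
        if i<4: a+=np.arctan(p[0]); p=np.array([0,p[1]])
    e=np.linspace(-.024,.024,9); top=[q[(s>=x)&(s<y),2].max() if ((s>=x)&(s<y)).any() else np.nan for x,y in zip(e,e[1:])]
    top=np.array(top); m=(e[1:]+e[:-1])/2; g=~np.isnan(top)
    return "yaw %.1f face %.1fmm n%d lean %.2f deg"%(np.degrees(a),p[1]*1e3,k.sum(),np.degrees(np.polyfit(m[g],top[g],1)[0])),(top*1e3).round(1)
E
python3 - <<'E'
from h import *
import cv2
r.move_straight([.5422,-.0508,.165],quat(154.2+38),speed=.05); rep()
ims=[optics.get_image("side") for _ in range(3)]; d=np.median([x[1] for x in ims],0); np.save("s7.npy",d)
print("start",wing(np.load("side0.npy"),-25.8)); print("now",wing(d,12)); print(flange(d))
cv2.imwrite("pics/c7.png",np.hstack([cv2.resize(x[195:275,240:330,::-1],(400,356),interpolation=cv2.INTER_CUBIC) for x in(np.load("side0im.npy"),ims[0][0])]))
E
```

```text
t24.32 yaw-167.80 p [542.09 -50.72 165.01] F [-0.18  0.09 -0.06] M [ 0.004 -0.014  0.03 ] tau6 -0.000 w0.0144 gf0.0
start ('yaw -25.3 face -6.0mm n107 lean -2.29 deg', array([153.4, 153.2, 153.1, 152.7, 153.3, 153.1, 152.5, 150.9]))
now ('yaw 7.3 face -5.4mm n113 lean -2.61 deg', array([153.1, 152.4, 152.3, 151.6, 150.8, 151.8, 151.5, 150.8]))
{'n': 241, 'of': 399, 'slope_deg': np.float64(6.13), 'down_dir': np.float64(-62.0), 'zc_top': np.float64(125.01)}
```

View pics/c7.png

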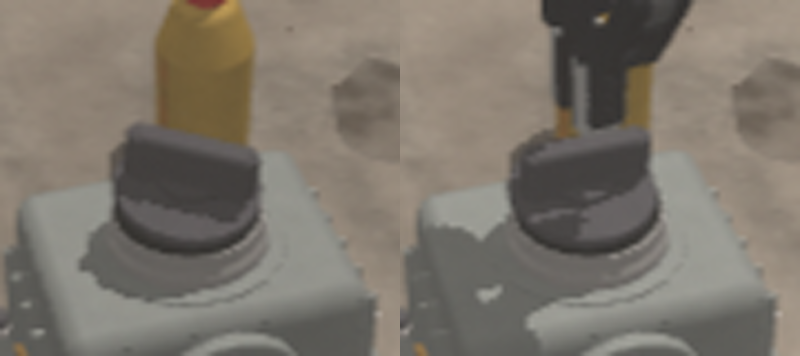

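The right-hand crop, taken now, shows the plug turned about 33° and still leaning: the flange's left side is high near (520,160). So it hasn't dropped. I'll re-engage with a floating centre, following the side forces so the fingers don't hold the plug up, and carry on anticlockwise.

```bash
cat >> h.py <<'E'
class Float:
    def __init__(s,p,a): s.p=np.array(p,float); s.p0=s.p.copy(); s.a=a; s.F=np.zeros(3)
    def go(s,da,gain=.00015,hold=.03):
        s.a+=da; j=r.solve_ik(s.p,quat(s.a)); r.movej(j); t,st=tau()
        if hold>.03: r.hold(hold)
        s.F=.4*s.F+.6*st["contact_force"]; f=np.where(abs(s.F)>.7,s.F,0)
        s.p=s.p0+np.clip(s.p+gain*f-s.p0,-.0025,.0025)
        return t,st
    def log(s,t,st): print("a%.1f t%.2f tau%.3f F%s gf%.1f dp%s"%(s.a-180,st["time_s"],t,st["contact_force"].round(1),st["grip_force"],((s.p-s.p0)*1e3).round(1)))
E
python3 - <<'E'
from h import *
command_gripper(.015,20); A=154.2+36
r.move_straight([.5415,-.0510,.139],quat(A),speed=.06,max_force=4)
f=Float([.5415,-.0510,.139],A)
while f.a<154.2+60:
    t,s=f.go(1.5); f.log(t,s)
    F=s["contact_force"]
    if abs(t)>.42 or np.linalg.norm(F)>12: print("STOP"); break
d=np.median([optics.get_image("side")[1] for _ in range(3)],0); print(flange(d)); np.save("s8.npy",d)
E
```

```text
a11.7 t25.55 tau-0.051 F[ 0.  -0.6 -0.9] gf0.4 dp[0. 0. 0.]
a13.2 t25.83 tau-0.053 F[-0.9 -1.9  0.8] gf0.6 dp[ 0.  -0.2  0. ]
a14.7 t26.12 tau-0.065 F[-0.4 -0.7  1.3] gf1.0 dp[ 0.  -0.3  0.1]
a16.2 t26.40 tau-0.130 F[ 0.3 -0.4  0.4] gf3.5 dp[ 0.  -0.3  0.1]
a17.7 t26.68 tau-0.203 F[0.2 1.9 0.3] gf6.2 dp[ 0.  -0.2  0.1]
a19.2 t26.97 tau-0.283 F[ 0.6  2.8 -0. ] gf9.4 dp[0.  0.1 0.1]
a20.7 t27.25 tau-0.333 F[1.3 2.6 0.5] gf11.0 dp[0.1 0.5 0.1]
a22.2 t27.53 tau-0.325 F[1.  2.9 0.8] gf10.8 dp[0.3 0.9 0.1]
a23.7 t27.82 tau-0.415 F[0.2 2.4 0.1] gf13.6 dp[0.3 1.3 0.1]
a25.2 t28.10 tau-0.478 F[ 0.7  2.5 -0.4] gf15.5 dp[0.3 1.6 0.1]
STOP
{'n': 253, 'of': 421, 'slope_deg': np.float64(6.02), 'down_dir': np.float64(-42.0), 'zc_top': np.float64(124.14)}
```

```bash
python3 - <<'E'
from h import *
import cv2
s=r.read_state(); p=s["eef_pos"]
f=Float([.5418,-.0497,.139],154.2+51); f.go(-8,0); rep()
r.move_straight([.5415,-.0510,.168],quat(f.a),speed=.06)
L=[optics.get_image("side") for _ in range(4)]; d=np.median([x[1] for x in L],0); im=np.mean([x[0] for x in L],0); np.save("s9.npy",d); np.save("s9im.npy",im)
for g in(8,14,20): print(wing(d,g))
print(flange(d)); s0=np.load("side0.npy"); 
# height change of flange vs start at symmetric places: rim top along the rim, per azimuth (annulus 20-30mm), without wing
for nm,dd in(("start",s0),("s7",np.load("s7.npy")),("now",d)):
    P=cloud("side",dd).reshape(-1,3); e=P[:,:2]-[.5415,-.0515]; rr=np.hypot(*e.T); az=np.degrees(np.arctan2(e[:,1],e[:,0]))
    k=(rr>.024)&(rr<.0305)&(P[:,2]>.115)&(P[:,2]<.134)
    print(nm,[(a,int((k&(abs((az-a+180)%360-180)<12)).sum()),(np.median(P[k&(abs((az-a+180)%360-180)<12),2])*1e3).round(1)) for a in(-190,-165,-140,-115,-90,-65,-40,-15,10) if (k&(abs((az-a+180)%360-180)<12)).sum()>3])
big=cv2.resize(im[195:275,240:330,::-1].astype(np.uint8),(800,711),interpolation=cv2.INTER_CUBIC)[60:560]
cv2.imwrite("pics/c9.png",big)
E
```

```text
t28.54 yaw-162.56 p [541.66 -50.12 138.97] F [-0.23 -0.54  0.11] M [-0.169  0.093  0.008] tau6 0.186 w0.0154 gf0.5
('yaw 11.2 face -4.4mm n107 lean -3.94 deg', array([152.5, 151.9, 151.4, 151.2, 150.7, 150.1, 149.4, 149.9]))
('yaw 11.2 face -4.4mm n107 lean -3.94 deg', array([152.5, 151.9, 151.4, 151.2, 150.7, 150.1, 149.4, 149.9]))
('yaw 11.2 face -4.4mm n107 lean -3.94 deg', array([152.5, 151.9, 151.4, 151.2, 150.7, 150.1, 149.4, 149.9]))
{'n': 252, 'of': 428, 'slope_deg': np.float64(6.67), 'down_dir': np.float64(-43.0), 'zc_top': np.float64(124.3)}
start [(-190, 18, np.float64(128.9)), (-165, 17, np.float64(126.7)), (-140, 26, np.float64(124.8)), (-115, 27, np.float64(122.0)), (-90, 19, np.float64(122.0)), (-65, 20, np.float64(121.4)), (-40, 28, np.float64(123.2))]
s7 [(-165, 22, np.float64(128.2)), (-140, 22, np.float64(124.1)), (-115, 23, np.float64(123.0)), (-90, 22, np.float64(122.1)), (-65, 25, np.float64(121.6)), (-40, 19, np.float64(122.2)), (-15, 15, np.float64(123.2)), (10, 5, np.float64(123.5))]
now [(-165, 24, np.float64(127.2)), (-140, 18, np.float64(124.7)), (-115, 23, np.float64(122.4)), (-90, 28, np.float64(121.8)), (-65, 28, np.float64(121.0)), (-40, 21, np.float64(120.9)), (-15, 12, np.float64(121.9)), (10, 10, np.float64(122.0))]
```

View pics/c9.png

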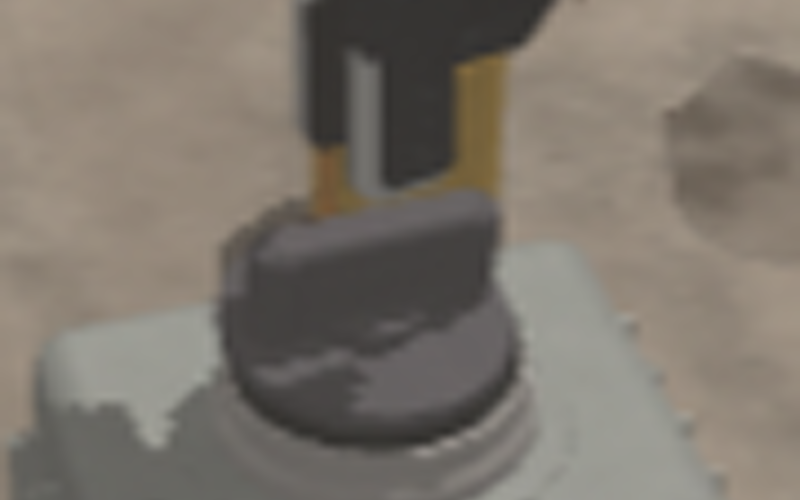

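The last crop shows the wing at about 11° yaw, with the +x end clearly low at (490,210) and the high end at (230,260). The low lug seems to be against the stop while the high lug hangs up on the edge. I'll find the plug's centre from the same images, which costs no robot time.

```bash
python3 - <<'E'
from h import *
for nm,f,a in(("start","side0.npy",-25.5),("s7","s7.npy",7.3),("now","s9.npy",11.2)):
    P=cloud("side",np.load(f)).reshape(-1,3); a=np.radians(a);t=np.array([np.cos(a),np.sin(a)]);n=np.array([-t[1],t[0]]);c=np.array([.5415,-.0512])
    e=P[:,:2]-c; s=e@t*1e3;o=e@n*1e3
    k=(abs(o)<9)&(P[:,2]>.134)&(P[:,2]<.147)&(abs(s)<34)
    print(nm,"s ext",np.percentile(s[k],[0,2,98,100]).round(1),"n face",np.median(o[k]).round(1))
    k=(P[:,2]>.116)&(P[:,2]<.130)&(np.hypot(s,o)<38)
    # flange rim: widest along camera-transverse (x roughly)
    x=P[k,0]*1e3;y=P[k,1]*1e3
    print("  flange x ext",np.percentile(x,[0,1,99,100]).round(1),"ymin",np.percentile(y,[0,1]).round(1))
im=np.load("top0im.npy")
E
```

```text
start s ext [-26.9 -25.9  30.9  31.4] n face -6.7
  flange x ext [509.9 510.7 569.7 572.4] ymin [-83.7 -82.6]
s7 s ext [-30.2 -29.9  26.2  27.4] n face -6.6
  flange x ext [508.  508.7 570.7 572.9] ymin [-83.6 -82.4]
now s ext [-29.2 -28.6  27.5  28.6] n face -5.4
  flange x ext [508.1 509.1 570.6 573.1] ymin [-82.6 -81.7]
```

```bash
python3 - <<'E'
from h import *
a=np.radians(11.2);t=np.array([np.cos(a),np.sin(a)]);c=np.array([.5415,-.0507]); A=154.2+43
command_gripper(0.0,20)
x=c-.020*t
r.move_straight([*x,.168],quat(A),speed=.08)
h=r.move_straight([*x,.146],quat(A),speed=.02,max_force=4); rep(f"touch {h}")
z=r.read_state()["eef_pos"][2]
h=r.move_straight([*x,z-.006],quat(A),speed=.02,max_force=7); rep(f"press {h}")
d=optics.get_image("side")[1]; print(flange(d))
r.move_straight([*x,.168],quat(A),speed=.08)
d=np.median([optics.get_image("side")[1] for _ in range(3)],0); print(flange(d),wing(d,11)); np.save("s10.npy",d)
rep()
E
```

```text
touch True t30.82 yaw-162.80 p [521.87 -54.43 152.98] F [-0.6   0.99  4.11] M [0.129 0.013 0.031] tau6 -0.003 w0.0001 gf1.8
press True t31.02 yaw-162.80 p [522.17 -54.21 152.75] F [-1.54  1.53  6.7 ] M [0.256 0.258 0.036] tau6 -0.002 w0.0001 gf3.3
{'n': 225, 'of': 410, 'slope_deg': np.float64(5.96), 'down_dir': np.float64(-30.0), 'zc_top': np.float64(123.63)}
{'n': 247, 'of': 423, 'slope_deg': np.float64(5.81), 'down_dir': np.float64(-33.0), 'zc_top': np.float64(123.91)} ('yaw 10.7 face -4.1mm n112 lean -3.73 deg', array([152. , 151.7, 151.3, 150.9, 150.2, 150.1, 149.5, 149.5]))
 t31.57 yaw-162.80 p [521.56 -54.52 167.42] F [0.07 0.29 0.22] M [ 0.     0.001 -0.02 ] tau6 -0.000 w-0.0002 gf0.0
```

```bash
python3 - <<'E'
from h import *
a=np.radians(11);t=np.array([np.cos(a),np.sin(a)]);c=np.array([.5415,-.0507]); A=154.2+43-0
# closed fingers: keep tool y along wing normal-> pads 22 mm wide along wing; stand clear
r.move_straight([*(c-.048*t),.168],quat(A),speed=.12)
r.move_straight([*(c-.048*t),.141],quat(A),speed=.08,max_force=4)
h=r.move_straight([*(c-.032*t),.141],quat(A),speed=.025,max_force=2.5); s=rep(f"touch {h}"); s1=(s["eef_pos"][:2]-c)@t
h=r.move_straight([*(c+(s1+.004)*t),.141],quat(A),speed=.012,max_force=6); s=rep(f"push {h}"); print("s",s1,(s["eef_pos"][:2]-c)@t)
d=np.median([optics.get_image("side")[1] for _ in range(2)],0); print(flange(d),wing(d,11)); np.save("s11.npy",d)
E
```

```text
touch True t32.95 yaw-162.79 p [505.41 -57.53 140.74] F [-0.02 -0.27  0.48] M [-0.049  0.064  0.006] tau6 0.028 w0.0000 gf0.3
push True t33.23 yaw-162.79 p [505.42 -57.24 140.11] F [-1.14  0.02  0.7 ] M [-0.053  0.147  0.017] tau6 0.005 w-0.0002 gf0.5
s -0.036726469150322086 -0.03666102735193288
{'n': 232, 'of': 419, 'slope_deg': np.float64(5.56), 'down_dir': np.float64(-21.0), 'zc_top': np.float64(123.72)} ('yaw 11.3 face -3.5mm n108 lean -4.81 deg', array([152.5, 151.6, 150.8, 151. , 150.5, 149.7, 149.5, 148.6]))
```

The low end is deep and the high lug sits partly in its entry, so the plug is cocked against the stop and shifted sideways. I'll straddle the wing near its high end, press lightly on the flange there, and wiggle clockwise within a small torque limit until it drops.

```bash
python3 - <<'E'
from h import *
a=11.0; c=np.array([.5415,-.0510]); S=-.011
def xy(a): b=np.radians(a); return c+S*np.array([np.cos(b),np.sin(b)])
r.move_straight([.5054,-.0573,.170],quat(197.2),speed=.12)
command_gripper(.021,20)
r.move_straight([*xy(a),.160],quat(180+a),speed=.12)
h=r.move_straight([*xy(a),.124],quat(180+a),speed=.03,max_force=4); s=rep(f"down {h}")
z=s["eef_pos"][2]; command_gripper(.0138,20); rep("closed")
z0=z
for i in range(11):
    a-=1; r.movej(r.solve_ik([*xy(a),z],quat(180+a))); t,s=tau(); F=s["contact_force"]
    print("a%.0f t%.2f tau%.3f F%s z%.2f cmd%.2f"%(a,s["time_s"],t,F.round(1),s["eef_pos"][2]*1e3,z*1e3))
    z+=np.clip((F[2]-5)*.00015,-.0008,.0008)
    if abs(t)>.25 or np.hypot(*F[:2])>9 or z<z0-.006: print("STOP");break
d=np.median([optics.get_image("side")[1] for _ in range(2)],0); print(flange(d),wing(d,a)); np.save("s12.npy",d)
E
```

```text
down True t35.47 yaw-169.01 p [530.54 -52.72 126.33] F [-0.05  2.13  2.24] M [ 0.259  0.037 -0.058] tau6 -0.009 w0.0210 gf1.7
closed t35.72 yaw-169.01 p [530.47 -52.11 126.63] F [-0.24  2.77  7.16] M [ 0.756  0.12  -0.07 ] tau6 -0.024 w0.0141 gf5.9
a10 t36.00 tau0.054 F[-2.2  3.   6.8] z126.70 cmd126.33
a9 t36.28 tau0.081 F[-1.8  2.6  6.2] z126.75 cmd126.60
a8 t36.57 tau0.099 F[-3.3  3.   4.3] z126.78 cmd126.79
a7 t36.85 tau0.102 F[-4.1  2.8  5.7] z126.71 cmd126.68
a6 t37.13 tau0.111 F[-3.9  2.   5.8] z126.76 cmd126.79
a5 t37.42 tau0.120 F[-5.1  2.2  4.2] z126.73 cmd126.91
a4 t37.70 tau0.130 F[-4.3  2.2  4.3] z126.67 cmd126.79
a3 t37.98 tau0.138 F[-5.2  1.5  5. ] z126.63 cmd126.68
a2 t38.27 tau0.178 F[-4.8  1.1  3.8] z126.62 cmd126.69
a1 t38.55 tau0.219 F[-4.6 -1.5  4.7] z126.58 cmd126.51
a0 t38.83 tau0.232 F[-4.8 -2.2  4.9] z126.59 cmd126.47
{'n': 211, 'of': 362, 'slope_deg': np.float64(5.05), 'down_dir': np.float64(-0.0), 'zc_top': np.float64(123.49)} ('yaw -4.2 face -14.0mm n23 lean -8.72 deg', array([152.1, 152.3, 153.4, 153.1, 144.9, 146.2, 148.6, 148.1]))
```

```bash
cat >> h.py <<'E'
def gx(d): f=flange(d); return round(-f["slope_deg"]*np.cos(np.radians(f["down_dir"])),1),f["zc_top"]
E
python3 - <<'E'
from h import *
S=r.read_state()["eef_pos"]
a=4.0; P=[.5420,-.0525,.131]
r.move_straight([S[0],S[1],.131],quat(180),speed=.06)
r.movej(r.solve_ik(P,quat(180+a))); rep("moved")
print(gx(optics.get_image("side")[1]))
while a<26:
    a+=2; r.movej(r.solve_ik(P,quat(180+a))); t,s=tau(); F=s["contact_force"]
    print("a%.0f t%.2f tau%.3f F%s gf%.1f"%(a,s["time_s"],t,F.round(1),s["grip_force"]),gx(optics.get_image("side")[1]))
    if abs(t)>.40 or np.hypot(*F[:2])>12: print("STOP");break
a-=3; r.movej(r.solve_ik(P,quat(180+a))); r.hold(.1); rep("relief")
d=optics.get_image("side")[1]; print(flange(d)); np.save("s13.npy",d)
E
```

```text
moved t39.43 yaw-176.10 p [543.2  -51.89 131.25] F [2.36 4.43 0.4 ] M [ 0.641 -0.353  0.007] tau6 -0.236 w0.0137 gf1.9
(np.float64(-4.8), np.float64(123.97))
a6 t39.77 tau-0.066 F[2.1 5.1 1.8] gf2.2 (np.float64(-5.5), np.float64(124.57))
a8 t40.10 tau-0.083 F[2.3 5.6 0.8] gf2.5 (np.float64(-4.5), np.float64(124.25))
a10 t40.43 tau-0.169 F[2.  6.1 2.1] gf5.8 (np.float64(-4.8), np.float64(124.02))
a12 t40.77 tau-0.246 F[2.7 7.4 2.6] gf9.3 (np.float64(-4.4), np.float64(123.89))
a14 t41.10 tau-0.308 F[2.2 8.9 3.4] gf12.1 (np.float64(-4.2), np.float64(123.78))
a16 t41.43 tau-0.367 F[2.1 9.7 3.4] gf14.2 (np.float64(-4.0), np.float64(124.2))
a18 t41.77 tau-0.423 F[ 2.6 12.2  4.6] gf17.2 (np.float64(-4.4), np.float64(124.31))
STOP
relief t42.17 yaw-165.10 p [542.23 -51.23 131.65] F [1.3  8.14 4.2 ] M [ 1.66  -0.144 -0.22 ] tau6 -0.200 w0.0134 gf10.6
{'n': 211, 'of': 359, 'slope_deg': np.float64(5.58), 'down_dir': np.float64(-46.0), 'zc_top': np.float64(124.14)}
```

Blocked at the stop with the high lug unsupported means the lug was carried past its entry while the fingers held it up. I'll go back clockwise a little, with the fingers loose, centred and higher, watching the lean after each step.

```bash
python3 - <<'E'
from h import *
a=10.0; P=[.5420,-.0503,.137]
r.movej(r.solve_ik([.5420,-.0508,.134],quat(180+a))); r.movej(r.solve_ik(P,quat(180+a))); command_gripper(.0155,20); rep("loose"); print(gx(optics.get_image("side")[1]))
while a>-18:
    a-=3; r.movej(r.solve_ik(P,quat(180+a))); t,s=tau(); F=s["contact_force"]
    g=gx(optics.get_image("side")[1])
    print("a%.0f t%.2f tau%.3f F%s gf%.1f"%(a,s["time_s"],t,F.round(1),s["grip_force"]),g)
    if g[0]>-1.2 or abs(t)>.35 or np.hypot(*F[:2])>9: print("STOP");break
d=optics.get_image("side")[1]; print(flange(d)); np.save("s14.npy",d)
E
```

```text
loose t42.93 yaw-169.99 p [541.91 -50.44 136.87] F [-0.47 -0.45  0.36] M [ 0.009  0.018 -0.002] tau6 -0.005 w0.0157 gf0.0
(np.float64(-4.6), np.float64(124.21))
a7 t43.27 tau0.083 F[0.2 1.1 0.2] gf0.0 (np.float64(-4.7), np.float64(124.04))
a4 t43.60 tau0.085 F[ 0.7 -0.8 -0.3] gf0.3 (np.float64(-4.5), np.float64(124.18))
a1 t43.93 tau0.110 F[ 0.1 -0.8 -0.6] gf1.4 (np.float64(-4.5), np.float64(124.25))
a-2 t44.27 tau0.155 F[ 0.1 -0.6  0.4] gf3.5 (np.float64(-4.1), np.float64(124.32))
a-5 t44.60 tau0.172 F[ 0.4 -1.8  2.1] gf4.5 (np.float64(-3.6), np.float64(124.36))
a-8 t44.93 tau0.072 F[ 0.3 -0.5 -0.5] gf0.0 (np.float64(-3.0), np.float64(124.77))
a-11 t45.27 tau0.075 F[ 0.5 -0.3 -0.6] gf0.0 (np.float64(-0.4), np.float64(123.98))
STOP
{'n': 211, 'of': 400, 'slope_deg': np.float64(1.7), 'down_dir': np.float64(-68.0), 'zc_top': np.float64(124.13)}
```

The lean vanished (slope went from about 5° to 1.7°) and the torque fell to its baseline: the plug has dropped level. Now I'll run it in clockwise by feel.

```bash
python3 - <<'E'
from h import *
a=-11.0; P=[.5420,-.0503,.137]; r.hold(.15)
print(flange(np.median([optics.get_image("side")[1] for _ in range(2)],0)))
base=.075; on=None
while a>-130:
    st=4 if (a>-70 and on is None) else 2 if on is None else 1.2
    a-=st; r.movej(r.solve_ik(P,quat(180+a))); t,s=tau(); F=s["contact_force"]
    print("a%.1f t%.2f tau%.3f Mz%.3f F%s gf%.1f"%(a,s["time_s"],t,s["torque"][2],F.round(1),s["grip_force"]))
    if on is None and t-base>.03: on=a
    if on and t-base<.015: on=None
    if t-base>(.1 if a>-62 else .135) or np.hypot(*F[:2])>9 or s["time_s"]>63: print("STOP",on);break
E
```

```text
{'n': 239, 'of': 400, 'slope_deg': np.float64(1.09), 'down_dir': np.float64(-69.0), 'zc_top': np.float64(124.01)}
a-15.0 t45.90 tau0.110 Mz-0.028 F[-0.3  0.1  0.3] gf0.0
a-16.2 t46.18 tau0.025 Mz-0.010 F[-0.3 -0.1 -0. ] gf0.1
a-20.2 t46.47 tau0.105 Mz-0.072 F[ 0.4 -0.1  0.1] gf0.0
a-21.4 t46.75 tau0.025 Mz0.018 F[0.  1.1 0.9] gf0.1
a-25.4 t47.03 tau0.105 Mz-0.038 F[-0.1  0.  -0.4] gf0.0
a-29.4 t47.32 tau0.096 Mz0.031 F[-0.6  0.9  1.2] gf0.0
a-33.4 t47.60 tau0.093 Mz-0.066 F[ 0.1 -0.  -0.3] gf0.0
a-37.4 t47.88 tau0.092 Mz0.064 F[ 1.  -0.5 -0.8] gf0.0
a-41.4 t48.17 tau0.092 Mz0.019 F[ 0.3 -0.8 -0.5] gf0.0
a-45.4 t48.45 tau0.092 Mz0.044 F[ 0.1 -0.   0.4] gf0.0
a-49.4 t48.73 tau0.092 Mz0.042 F[-0.6 -0.2 -0.3] gf0.0
a-53.4 t49.02 tau0.092 Mz0.005 F[-0.4 -0.  -1. ] gf0.0
a-57.4 t49.30 tau0.092 Mz0.065 F[ 1.1 -0.4 -0.4] gf0.0
a-61.4 t49.58 tau0.092 Mz0.004 F[ 0.1 -0.   0.1] gf0.0
a-65.4 t49.87 tau0.092 Mz-0.037 F[-0.1  0.2 -0.7] gf0.0
a-69.4 t50.15 tau0.091 Mz-0.029 F[ 0.3 -0.3 -0.3] gf0.0
a-73.4 t50.43 tau0.091 Mz0.045 F[-0.7 -0.4 -0.1] gf0.0
a-75.4 t50.72 tau0.045 Mz0.009 F[ 0.3 -1.1  0.6
[... 421 characters left out ...]
 F[0.4 0.3 0.2] gf0.2
a-93.4 t53.27 tau0.056 Mz0.062 F[ 0.1  0.8 -0.3] gf0.3
a-95.4 t53.55 tau0.067 Mz0.042 F[ 0.3  0.6 -1. ] gf0.6
a-97.4 t53.83 tau0.085 Mz0.063 F[-0.2 -0.  -1.6] gf1.2
a-99.4 t54.12 tau0.105 Mz0.084 F[ 1.  -1.  -1.3] gf2.0
a-100.6 t54.40 tau0.111 Mz0.093 F[ 0.5 -0.  -2.7] gf2.8
a-101.8 t54.68 tau0.128 Mz0.114 F[-0.2 -0.5 -1.5] gf3.4
a-103.0 t54.97 tau0.145 Mz0.137 F[-0.1  0.  -3.4] gf3.9
a-104.2 t55.25 tau0.162 Mz0.151 F[ 0.7 -0.1 -3.3] gf4.4
a-105.4 t55.53 tau0.174 Mz0.144 F[ 0.6 -0.3 -4. ] gf5.1
a-106.6 t55.82 tau0.193 Mz0.188 F[ 0.1  1.3 -4.6] gf5.6
a-107.8 t56.10 tau0.201 Mz0.159 F[ 0.2  0.9 -5.1] gf6.2
a-109.0 t56.38 tau0.230 Mz0.191 F[-0.  -1.1 -5.7] gf7.1
STOP -99.4
```

```bash
python3 - <<'E'
from h import *
L=[]
for i in range(14): r.hold(.05); s=r.read_state(); L.append([s["tau"][5],s["torque"][2],s["grip_force"],s["contact_force"][2],s["time_s"]])
L=np.array(L);print(L[:5].round(3)); print(L.mean(0).round(3), L[-1].round(3))
E
```

```text
[[ 0.205  0.235  7.106 -6.308 56.433]
 [ 0.198  0.166  7.124 -6.819 56.483]
 [ 0.197  0.187  7.141 -6.86  56.533]
 [ 0.198  0.162  7.153 -5.279 56.583]
 [ 0.199  0.268  7.162 -6.076 56.633]]
[ 0.2    0.198  7.161 -6.45  56.758] [ 0.202  0.169  7.172 -7.538 57.083]
```

Settled torque is 0.20 N m. Less the drag of the fingers, that puts roughly 11 to 14 N on the ring, which is snug. I'll unload to mid-play, open, lift clear and hand in.

```bash
python3 - <<'E'
from h import *
P=[.5420,-.0503,.137]
for a in(-106,-103,-100.5): r.movej(r.solve_ik(P,quat(180+a))); 
rep("relieved"); command_gripper(.026,20); r.move_straight([*P[:2],.19],quat(180+a),speed=.08)
s=rep("up"); d=np.median([optics.get_image("side")[1] for _ in range(3)],0); print(flange(d),wing(d,-90),wing(d,-100))
r.finish_job()
E
```

```text
relieved t57.83 yaw79.37 p [542.29 -50.35 137.29] F [0.22 0.28 0.2 ] M [ 0.005  0.025 -0.006] tau6 -0.144 w0.0156 gf0.0
up t58.91 yaw79.50 p [541.7  -50.24 189.58] F [-0.59 -0.08 -0.06] M [-0.017  0.004 -0.012] tau6 0.001 w0.0260 gf0.0
{'n': 360, 'of': 483, 'slope_deg': np.float64(0.24), 'down_dir': np.float64(-65.0), 'zc_top': np.float64(121.0)} ('yaw -97.0 face -6.2mm n9 lean 0.64 deg', array([147.4, 147.3, 147.6, 147.6, 147.5, 147.9, 147.8, 147.7])) ('yaw -97.0 face -6.2mm n9 lean 0.64 deg', array([147.4, 147.3, 147.6, 147.6, 147.5, 147.9, 147.8, 147.7]))
the job is handed in; nothing more can be done
```

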